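Nest the long tom pots on their saucer

TASK

Make up a nested set of long tom pots on the round cork mat, one piece at a time from the bottom up: first set the terracotta saucer on the middle of the mat, then stand the largest pot in the saucer, then nest the middle-sized pot in the largest, and last the smallest pot in the middle-sized one. All must end upright and fully seated, released and still. Leave the canister, the scoop and the widger where they are.

Things in the scene. Friction and masses are not known exactly. Their poses are not given: they have to be found in the camera images.
- mat: round cork mat, fixed to the bench: 100 mm across, 6 mm thick. Origin: centre of its underside, on the bench; z up.
- saucer: round terracotta saucer, loose: 66 mm across, 18 mm high, wall 4 mm with upright outside, floor 5 mm thick; 57 mm across inside. Origin: centre of its underside; z up.
- large_pot: largest terracotta long tom pot, loose, upright, 100 mm high. Its top 30 mm is a straight collar 66 mm across (grip here), mouth 52 mm; below the collar's ledge (70 mm up) the body tapers from 58 mm to 40 mm across at the foot. Standing in the saucer its origin is 5 mm above the saucer's. Origin: centre of its underside; z up.
- medium_pot: middle-sized terracotta long tom pot, loose, upright, 92 mm high. Its top 30 mm is a straight collar 58 mm across (grip here), mouth 44 mm; below the collar's ledge (62 mm up) the body tapers from 45 mm to 31 mm across at the foot. Nested, its ledge rests on the large pot's rim, its origin 38 mm above that pot's, the whole collar clear above. Origin: centre of its underside; z up.
- small_pot: smallest terracotta long tom pot, loose, upright, 76 mm high. Its top 30 mm is a straight collar 50 mm across (grip here), mouth 36 mm; below the collar's ledge (46 mm up) the body tapers from 37 mm to 26 mm across at the foot. Nested, its ledge rests on the medium pot's rim, its origin 46 mm above that pot's, the whole collar clear above. Origin: centre of its underside; z up.
- canister: cream plastic canister with a screw-on twist cap, loose bystander: 64 mm across, 106 mm high. Origin: centre of its underside.
- scoop: aluminium hand scoop, loose bystander, lying along its x axis: 190 mm long (blade to +x, handle to -x), 53 mm wide, 24 mm high. Origin: on the bench, near its middle.
- widger: flat beech widger (seedling lifter), loose bystander, lying along its x axis: 190 mm long, 20 mm wide, 8 mm high. Origin: on the bench, near its middle.
Things that resemble listed ones, but are neither listed nor needed, are in the scene too. Several things have the shape of the saucer; the one meant has the colours described above. What is shaped like the small_pot but blue is not meant.

How it is judged:
On the way, in this order (a step that is already met when the one before it is completed fails the run):
1. the saucer lies on the cork mat, let go (horizontal distance between saucer and mat below 0.015 m and z of saucer in the frame of mat between 0.003 and 0.009 m and angle between saucer's own z axis and vertical below 0.08 rad and linear speed of saucer below 0.02 m/s and contact force between saucer and the fingers below 0.2 N), for 0.2 s.
2. the large pot stands in the saucer, let go (horizontal distance between large_pot and saucer below 0.01 m and z of large_pot in the frame of saucer between 0.002 and 0.008 m and angle between large_pot's own z axis and vertical below 0.08 rad and linear speed of large_pot below 0.02 m/s and contact force between large_pot and the fingers below 0.2 N), for 0.2 s.
3. the medium pot is nested in the large pot, let go (horizontal distance between medium_pot and large_pot below 0.008 m and z of medium_pot in the frame of large_pot between 0.035 and 0.041 m and angle between medium_pot's own z axis and vertical below 0.08 rad and linear speed of medium_pot below 0.02 m/s and contact force between medium_pot and the fingers below 0.2 N), for 0.2 s.
4. the small pot is nested in the medium pot, let go (horizontal distance between small_pot and medium_pot below 0.008 m and z of small_pot in the frame of medium_pot between 0.043 and 0.049 m and angle between small_pot's own z axis and vertical below 0.08 rad and linear speed of small_pot below 0.02 m/s and contact force between small_pot and the fingers below 0.2 N), for 0.2 s.
At the end, for the whole second after the job is handed in: Saucer on the mat, centres within 15 mm; large pot on the saucer's floor, within 10 mm; medium pot in the large and small in the medium, ledge on rim, centres within 8 mm; each within 3 mm of its seated height, within 0.08 rad of upright, at rest and released (all of step 1 and all of step 2 and all of step 3 and all of step 4); the robot touches nothing.
It fails at once if the canister is pushed more than 30 mm from its place or tipped over (distance of canister from where it was at the start of the episode above 0.03 m or angle between canister's own z axis and vertical above 0.4 rad).
It fails at once if the scoop is pushed more than 30 mm from its place (distance of scoop from where it was at the start of the episode above 0.03 m).
It fails at once if the widger is pushed more than 30 mm from its place (distance of widger from where it was at the start of the episode above 0.03 m).
It also fails if it takes over 123 s, if anything falls off the work surface, if the arm or the gripper's body presses on something with over 40 N, if the wrist force passes 120 N, or if a joint passes its speed limit or range.

ROBOT

A 7-joint arm with a two-finger parallel gripper is mounted at the origin on the work surface. World frame = base frame: x ahead of the robot, y to its left, z up, the work surface at z = 0. Lengths are in m, angles in rad, forces in N, time in s.
With the tool pointing down it reaches from about 0.35 to 0.9 m from the base axis. Payload 7.2 kg.
Tool frame: the origin (TCP) lies on the front face of the gripper's body, between the roots of the fingers; the fingertips stand 73 mm ahead of it and the grasp point (between the pads) lies 54 mm ahead of it; z points along the fingers, y is the direction in which the jaws open and shut (so a half turn about z gives the same grasp; the last joint's range is limited). The gripper opens to 85 mm and grips with 20 to 120 N. Pads are 22 mm wide; open, the fingers measure 114 mm over their backs; the gripper's body (76 mm by 85 mm) begins 54 mm behind the grasp point. The pads swing forward as they close: fully open they stand 13 mm farther back than shut.
Start: joints at [1.186, 0.411, -0.013, 1.596, 0.006, 1.134, -0.082], TCP at [0.195, -0.594, 0.304] pointing down, gripper open.
Joint ranges: [-2.95, 2.95], [-0.29, 1.99], [-1.47, 1.44], [0.14, 2.54], [-1.03, 4.17], [0.13, 1.85], [-2.86, 2.86]. Speed limits (rad/s): [2.39, 2.39, 3.01, 3.01, 3.14, 3.14, 3.14].

INTERFACE

Orientations are given as [roll, pitch, yaw] about the fixed x, y, z axes, in that order (R = Rz(yaw) Ry(pitch) Rx(roll)).
In Python, from plant import env, viewer, job gives the robot as it stands. The module is installed in compiled form; this text tells all that it offers.
- The arm moves only by the tool play_rows, never from a script. Its argument "increments" is a list that holds one entry, the list of rows, each a list of 7 numbers: the shift along the world's x, y, z in units of 0.02 m (1.0 is 0.02 m), then the turn, a rotation vector about the world's x, y, z in units of 4 degrees (1.0 is 4 degrees), then the opening, from 0 (shut) to 1 (fully open). In form: [[[x, y, z, ax, ay, az, hand], ...]]. A call has exactly 10 rows; each row shifts and turns the commanded pose from where the row before left it; what a row does not reach is not made up. A row lasts 1/8 s, in which the tool goes at most 62.5 mm and 10.7 degrees, less where a joint would pass 70% of its speed; a pose out of reach is approached as far as the arm can. A call with a number of a shift or a turn outside -1 to 1 is refused whole. A call with a gripper value outside its range is refused whole. The fingers move at their own pace and stop on an object; "force" is the grip in N (left out, the last holds). Time passes only in rows, so rows that do not move let the fingers close, or fill a call up. It gives the time, the measured TCP pose, the force and the opening at its end, in the units of the state.
- env.read_state(): the state, without advancing time (a new reading comes with each control period).
- viewer.snapshot(name): name is "scene" or "top" or "wrist"; returns a dict with "image" (420x560x3 uint8, red, green, blue), "z_map" (420x560 float32, m along the optical axis (not along the pixel's ray), 0 where there is no reading), "K" (3x3 intrinsics, pixels), "R" (3x3) and "t" (3): a world point X has camera coordinates R X + t. Camera axes: x right, y down, z forward; pixel columns grow to the right and rows downward; lengths in m; the calibration is good to about 2 mm. The wrist camera is an equidistant fisheye: a pixel r from the principal point sees the ray r / f radians off the axis. A picture is of the moment at which its call begins.
- job.sign_off(): hands the job in, once; it reports no verdict.
The state is a dict: "t": time; "joints": joint angles; "qvel": joint speeds; "effort": joint torques, N m; "tool_pos": TCP position; "tool_rot": TCP orientation; "force": force on the tool from outside, world axes, zero at the start; "moment": the same for the moment, N m; "opening": finger opening in m.
Only numpy, scipy, OpenCV 4.12 (cv2) and the standard library are available. Lean on these libraries where they do the work, as an engineer would, in place of code of your own. Each camera call takes 0.05 s, during which the arm holds its last target.

## Working session

There is one attempt and no reset: what is moved stays moved. The work goes in short steps, Python scripts to look and compute and a tool call to move; the robot and the scene stay as the last step left them, time stands still between calls to the robot, and variables do not carry over. Pictures are saved under pics/ and viewed, and the job is handed in when it is done.

Besides the shell and the picture viewer there is one more tool, called as name([rows], argument=value, ...), one row to a line, values as JSON. play_rows: Moves the arm, as the interface text tells. Shifts and turns lie within -1 to 1; 1 stands for 0.02 m of shift or 4 degrees of turn. Its arguments: {"type":"object","properties":{"increments":{"type":"array","items":{"type":"array","items":{"type":"array","items":{"type":"number","minimum":-1,"maximum":1}}}},"force":{"type":"number"}},"required":["increments"]}

```bash
mkdir -p pics
cat > h.py <<'E'
from plant import env, viewer, job
import numpy as np, cv2
def snap(n,f=None):
    d=viewer.snapshot(n)
    if f: cv2.imwrite('pics/'+f,d['image'][:,:,::-1])
    return d
def world(d,u,v,z=None):
    K=d['K'];R=d['R'];t=d['t']
    r=np.array([(u-K[0,2])/K[0,0],(v-K[1,2])/K[1,1],1.])
    if z is None: return R.T@(r*d['z_map'][int(v),int(u)]-t)
    c=-R.T@t; w=R.T@r
    return c+w*(z-c[2])/w[2]
def cloud(d):
    K=d['K'];R=d['R'];t=d['t']
    v,u=np.mgrid[0:420,0:560]; z=d['z_map']
    p=np.stack([(u-K[0,2])/K[0,0]*z,(v-K[1,2])/K[1,1]*z,z],-1)
    return (p-t)@R
E
python3 - <<'E'
from h import *
s=env.read_state();print(s)
for n in ['scene','top','wrist']:
    d=snap(n,n+'0.png');print(n,d['K'].round(1).tolist(),d['R'].round(3).tolist(),d['t'].round(3))
E
```

```text
{'t': 0.0, 'joints': array([ 1.18583715,  0.41187372, -0.01269036,  1.59703731,  0.00558953,
        1.13426398, -0.08217632]), 'qvel': array([-0.00032379, -0.00019147,  0.00012941,  0.00079831,  0.00078076,
        0.00149681,  0.00036958]), 'effort': array([ 6.01809938e-05, -6.00634575e+01,  6.82053231e-01, -2.99408734e+01,
        1.37364725e-02,  1.06957057e-02,  5.16746820e-05]), 'tool_pos': array([ 0.19452651, -0.59357141,  0.30307215]), 'tool_rot': array([-3.14004960e+00,  1.08543833e-04,  3.16783253e-01]), 'force': array([ 0.70305154, -0.22090773,  0.30337598]), 'moment': array([ 0.03484637, -0.0512158 , -0.03345487]), 'opening': 0.08544718647830449}
scene [[389.9, 0.0, 283.5], [0.0, 389.9, 213.0], [0.0, 0.0, 1.0]] [[-0.2, 0.98, 0.008], [0.714, 0.151, -0.684], [-0.671, -0.131, -0.73]] [ 0.098 -0.416  1.483]
top [[454.7, 0.0, 273.0], [0.0, 454.7, 202.9], [0.0, 0.0, 1.0]] [[0.022, -1.0, 0.02], [-0.989, -0.025, -0.147], [0.147, -0.017, -0.989]] [0.024 0.591 1.128]
wrist [[325.2, 0.0, 280.5], [0.0, 325.2, 211.7], [0.0, 0.0, 1.0]] [[0.313, -0.95, -0.001], [-0.911, -0.3, 0.283], [-0.269, -0.087, -0.959]] [-0.624 -0.037  0.379]
```

View pics/scene0.png

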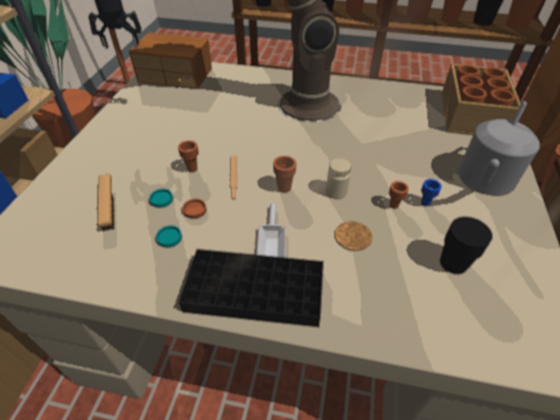

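View pics/top0.png

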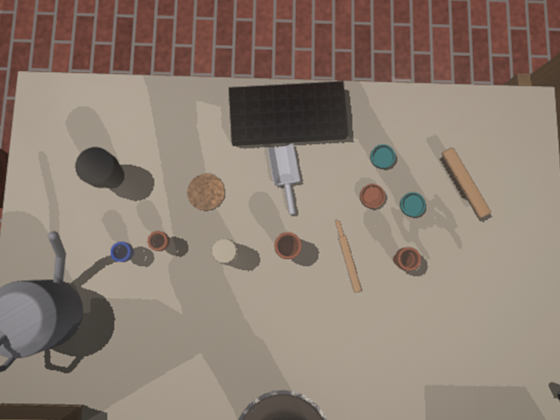

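View pics/wrist0.png

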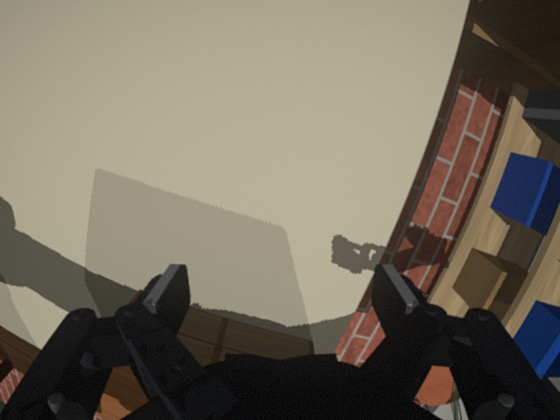

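The top view shows the saucers: teal at (383,157) and (413,205), terracotta at (373,196). The pots are at (288,245), (407,259) and (158,241), with a blue look-alike at (121,252). The mat is at (206,191) and the canister at (224,251). By the description I choose the saucer at (373,196), large pot at (288,245), medium pot at (407,259) and small pot at (158,241). Next I measure them and check the sizes in a close crop.

```bash
cat > meas.py <<'E'
from h import *
d=snap('top')
P=cloud(d)
def fit(u,v,r,zlo,zhi,tag):
    sub=P[v-r:v+r,u-r:u+r].reshape(-1,3)
    q=sub[(sub[:,2]>zlo)&(sub[:,2]<zhi)]
    (c,rad)=cv2.minEnclosingCircle(q[:,:2].astype(np.float32))
    print(tag,len(q),'c',np.round(c,4),'diam',round(2*rad,4),'ztop',np.percentile(q[:,2],[50,98]).round(4))
E
python3 - <<'E'
from meas import *
fit(373,196,20,.012,.03,'saucer')
fit(383,157,20,.012,.03,'teal1')
fit(413,205,20,.012,.03,'teal2')
fit(288,245,24,.092,.12,'large')
fit(407,259,24,.084,.12,'medium')
fit(158,241,20,.068,.1,'small')
fit(121,252,20,.068,.1,'blue')
fit(206,191,26,.003,.015,'mat')
fit(224,251,26,.095,.12,'canister')
fit(98,167,30,.05,.2,'black')
hsv=cv2.cvtColor(d['image'],cv2.COLOR_RGB2HSV)
for u,v in [(373,185),(373,197),(407,248),(158,233)]: print(d['image'][v,u])
im=d['image'][130:290,80:480,::-1]
cv2.imwrite('pics/crop1.png',cv2.resize(im,None,fx=2,fy=2,interpolation=cv2.INTER_CUBIC))
cv2.imwrite('pics/crop2.png',cv2.resize(d['image'][135:280,330:450,::-1],None,fx=4,fy=4,interpolation=cv2.INTER_CUBIC))
for u,v in [(338,222),(357,290),(282,150),(292,213),(300,183),(271,150),(345,130),(484,215),(450,152),(273,183)]: print(u,v,world(d,u,v,0.01).round(3))
E
```

```text
saucer 140 c [ 0.6224 -0.2247] diam 0.067 ztop [0.018 0.023]
teal1 134 c [ 0.7318 -0.2537] diam 0.0673 ztop [0.0175 0.0227]
teal2 142 c [ 0.6034 -0.3319] diam 0.0675 ztop [0.0178 0.023 ]
large 226 c [0.4806 0.0023] diam 0.0657 ztop [0.1002 0.1041]
medium 217 c [ 0.4554 -0.2947] diam 0.0587 ztop [0.0918 0.0962]
small 176 c [0.4863 0.3226] diam 0.0506 ztop [0.0759 0.0799]
blue 187 c [0.458  0.4109] diam 0.0504 ztop [0.0759 0.081 ]
mat 1312 c [0.6238 0.2164] diam 0.1862 ztop [0.0063 0.0111]
canister 478 c [0.4639 0.1555] diam 0.0614 ztop [0.1066 0.1113]
black 1429 c [0.6601 0.472 ] diam 0.0944 ztop [0.1263 0.1307]
[99 72 62]
[149  98  80]
[142  93  76]
[121  85  71]
338 222 [ 0.549 -0.136  0.01 ]
357 290 [ 0.373 -0.185  0.01 ]
282 150 [0.74  0.016 0.01 ]
292 213 [ 0.57  -0.014  0.01 ]
300 183 [ 0.651 -0.034  0.01 ]
271 150 [0.74  0.046 0.01 ]
345 130 [ 0.801 -0.155  0.01 ]
484 215 [ 0.577 -0.526  0.01 ]
450 152 [ 0.747 -0.441  0.01 ]
273 183 [0.649 0.038 0.01 ]
```

View pics/crop1.png

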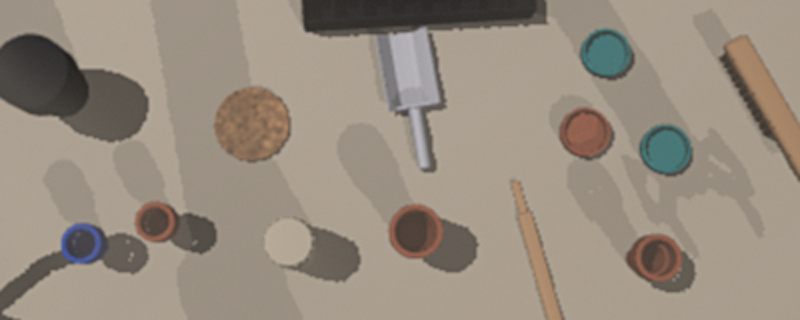

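View pics/crop2.png

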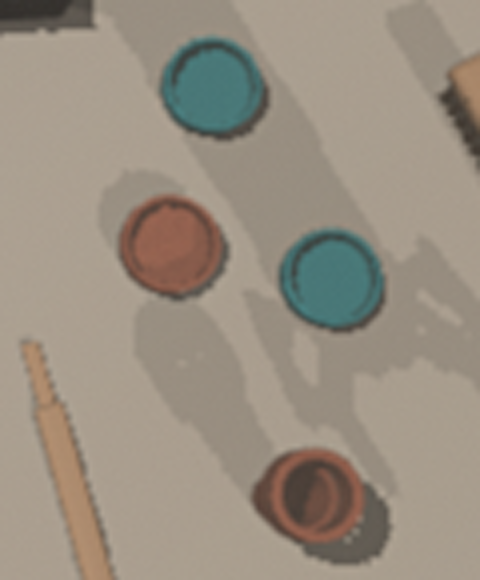

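```bash
cat > mat.py <<'E'
from h import *
for n,(u,v) in [('top',(206,191)),('scene',(353,236))]:
    d=snap(n); hsv=cv2.cvtColor(d['image'],cv2.COLOR_RGB2HSV)
    m=((hsv[:,:,1]>85)&(hsv[:,:,0]<25)).astype(np.uint8)
    w=np.zeros_like(m);w[v-30:v+30,u-30:u+30]=1;m*=w
    m=cv2.morphologyEx(m,cv2.MORPH_CLOSE,np.ones((5,5)))
    c=max(cv2.findContours(m,0,1)[0],key=cv2.contourArea)
    q=np.array([world(d,a+0.,b+0.,.005)[:2] for a,b in cv2.convexHull(c)[:,0]],np.float32)
    print(n,cv2.contourArea(c),cv2.minEnclosingCircle(q), cv2.fitEllipse(q))
d=snap('scene');P=cloud(d)
for u,v,z,t in [(195,207,.018,'saucer'),(285,165,.1,'large'),(189,150,.092,'med'),(398,190,.076,'small')]:
    s=P[v-22:v+22,u-24:u+24].reshape(-1,3);q=s[(abs(s[:,2]-z)<.004)]
    print(t,len(q),cv2.minEnclosingCircle(q[:,:2].astype(np.float32)))
E
python3 mat.py
```

```text
top 967.0 ((0.622536838054657, 0.21667532622814178), 0.048685669898986816) ((0.622437059879303, 0.2169143706560135), (0.09518139809370041, 0.09658689796924591), 5.464742183685303)
scene 828.0 ((0.6229864954948425, 0.2142084240913391), 0.05103396251797676) ((0.6232089996337891, 0.21496066451072693), (0.09924555569887161, 0.10112491995096207), 93.77932739257812)
saucer 148 ((0.6369609832763672, -0.2688029706478119), 0.07525495439767838)
large 145 ((0.4788748621940613, -0.0022040875628590584), 0.03486128896474838)
med 110 ((0.45413142442703247, -0.2973714768886566), 0.03042495623230934)
small 113 ((0.4846326410770416, 0.31821855902671814), 0.026629073545336723)
```

play_rows([
  [[0.6, 0.5, 0, 0, 0, 0, 1], [1, 0.86, 0, 0, 0, 0, 1], [1, 0.86, 0, 0, 0, 0, 1], [1, 0.86, 0, 0, 0, 0, 1], [1, 0.86, 0, 0, 0, 0, 1], [1, 0.86, 0, 0, 0, 0, 1], [1, 0.86, 0, 0, 0, 0, 1], [1, 0.86, 0, 0, 0, 0, 1], [1, 0.86, 0, 0, 0, 0, 1], [1, 0.86, 0, 0, 0, 0, 1]],
], force=40)

```text
t: 1.6
tool_pos: [0.3881, -0.4273, 0.3041]
tool_rot: [3.142, -0.0, 0.318]
force: [0.6, -0.3, 0.1]
opening: 0.0856
```

play_rows([
  [[1, 0.86, 0, 0, 0, 0, 1], [1, 0.86, 0, 0, 0, 0, 1], [1, 0.86, 0, 0, 0, 0, 1], [1, 0.86, 0, 0, 0, 0, 1], [1, 0.86, -0.5, 0, 0, 0, 1], [1, 0.86, -0.8, 0, 0, 0, 1], [1, 0.86, -1, 0, 0, 0, 1], [1, 0.86, -1, 0, 0, 0, 1], [1, 0.86, -1, 0, 0, 0, 1], [1, 0.86, -1, 0, 0, 0, 1]],
])

```text
t: 2.85
tool_pos: [0.5876, -0.2551, 0.1974]
tool_rot: [-3.141, -0.0, 0.318]
force: [-0.1, -0.2, -0.1]
opening: 0.0854
```

play_rows([
  [[0.34, 0.29, -0.9, 0, 0, 0, 1], [0.34, 0.29, -0.9, 0, 0, 0, 1], [0.34, 0.29, -0.9, 0, 0, 0, 1], [0.34, 0.29, -0.8, 0, 0, 0, 1], [0.36, 0.3, -0.6, 0, 0, 0, 1], [0, 0, -0.4, 0, 0, 0, 1], [0, 0, -0.4, 0, 0, 0, 1], [0, 0, 0, 0, 0, 0, 1], [0, 0, 0, 0, 0, 0, 1], [0, 0, 0, 0, 0, 0, 1]],
])

```text
t: 4.1
tool_pos: [0.6212, -0.2282, 0.1005]
tool_rot: [3.141, -0.001, 0.317]
force: [0.9, 0.8, -0.5]
opening: 0.0854
```

Run:
```python
from h import *
s=env.read_state();print(s['tool_pos'],s['tool_rot'])
d=snap('scene');P=cloud(d)
cv2.imwrite('pics/s1.png',cv2.resize(d['image'][120:270,100:300,::-1],None,fx=4,fy=4))
snap('wrist','w1.png')
dt=snap('top');cv2.imwrite('pics/t1.png',cv2.resize(dt['image'][120:270,300:480,::-1],None,fx=4,fy=4))
```

```text
[ 0.62124624 -0.22816302  0.10045893] [ 3.14101532e+00 -6.49422517e-04  3.16501912e-01]
```

View pics/s1.png

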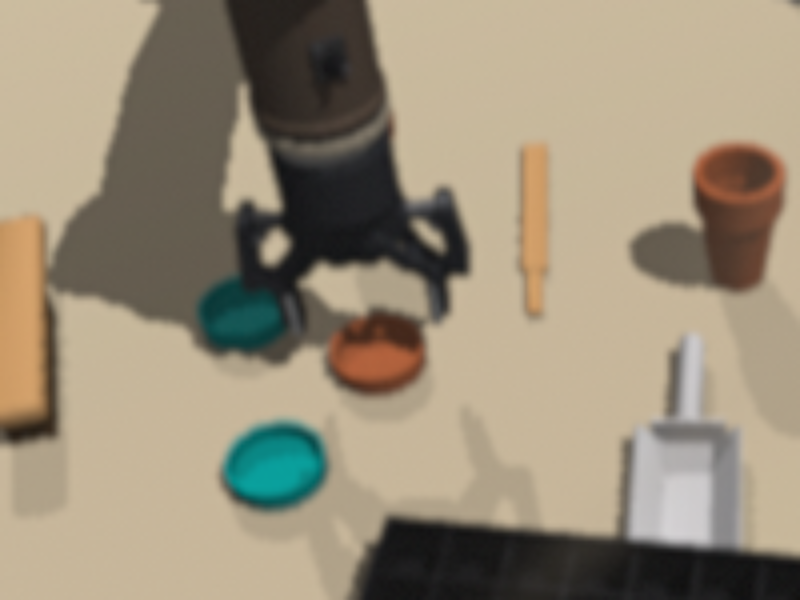

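View pics/w1.png

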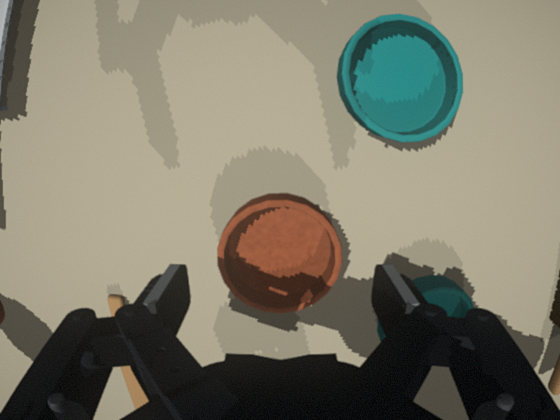

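The saucer (280,252 in the wrist view) sits between the fingers, whose midpoint is about 281. Next I measure the saucer's position from the wrist camera and the fingertip height.

```bash
cat >> h.py <<'E'
def wray(d,u,v,z):
    K=d['K'];x=u-K[0,2];y=v-K[1,2];r=np.hypot(x,y);th=r/K[0,0]
    ray=np.array([x/r*np.sin(th),y/r*np.sin(th),np.cos(th)])
    c=-d['R'].T@d['t'];w=d['R'].T@ray
    return c+w*(z-c[2])/w[2]
def wring(d,m,z):
    m=cv2.morphologyEx(m.astype(np.uint8),cv2.MORPH_CLOSE,np.ones((5,5)))
    c=max(cv2.findContours(m,0,1)[0],key=cv2.contourArea)
    q=np.array([wray(d,a,b,z)[:2] for a,b in cv2.convexHull(c)[:,0].astype(float)],np.float32)
    return cv2.minEnclosingCircle(q),cv2.fitEllipse(q)[:2]
E
python3 - <<'E'
from h import *
d=snap('wrist');h=cv2.cvtColor(d['image'],cv2.COLOR_RGB2HSV)
m=((h[:,:,0]<15)&(h[:,:,1]>120));m[:170]=0;m[:,:200]=0;m[:,360:]=0;m[320:]=0
print(m.sum(),wring(d,m,.018),wring(d,m,.01))
d=snap('scene');P=cloud(d)
for v in range(190,203):
    print(v,[ '%.0f,%.0f,%.0f'%tuple(P[v,u]*1000) for u in range(204,214,2)])
E
```

```text
10692 (((0.6238439679145813, -0.22637738287448883), 0.033651500940322876), ((0.6235309839248657, -0.2265424281358719), (0.06348249316215515, 0.06684090942144394))) (((0.6203674674034119, -0.2274976372718811), 0.03541937842965126), ((0.6200380921363831, -0.22767169773578644), (0.06682755053043365, 0.07036294043064117)))
190 ['535,-232,-1', '537,-224,2', '619,-178,88', '615,-174,85', '534,-207,3']
191 ['540,-229,0', '541,-222,3', '614,-181,79', '609,-177,75', '596,-178,63']
192 ['545,-228,1', '546,-221,3', '616,-180,77', '608,-178,70', '599,-177,62']
193 ['550,-226,2', '548,-220,1', '613,-182,71', '610,-178,68', '601,-176,60']
194 ['555,-224,3', '550,-220,-0', '615,-182,69', '609,-179,63', '607,-174,63']
195 ['557,-223,1', '557,-217,2', '616,-182,66', '609,-180,59', '609,-174,60']
196 ['562,-221,2', '560,-216,2', '616,-182,62', '611,-179,58', '609,-174,57']
197 ['567,-220,3', '565,-214,2', '616,-183,58', '610,-180,53', '609,-175,53']
198 ['570,-219,2', '570,-213,3', '616,-183,54', '610,-181,49', '564,-197,1']
199 ['571,-219,-1', '572,-212,1', '614,-185,47', '615,-179,50', '568,-195,1']
200 ['579,-215,4', '575,-211,0', '618,-184,48', '615,-179,47', '571,-195,-0']
201 ['597,-207,19', '579,-210,0', '580,-203,3', '579,-197,3', '578,-192,3']
202 ['602,-205,20', '581,-209,-1', '583,-202,2', '579,-198,-1', '580,-191,1']
```

play_rows([
  [[0.04, 0.04, -0.5, 0, 0, 0, 1], [0.04, 0.04, -0.5, 0, 0, 0, 1], [0, 0, -0.4, 0, 0, 0, 1], [0, 0, -0.2, 0, 0, 0, 1], [0, 0, 0, 0, 0, 0, 1], [0, 0, 0, 0, 0, 0, 0.4], [0, 0, 0, 0, 0, 0, 0.4], [0, 0, 0, 0, 0, 0, 0.4], [0, 0, 0, 0, 0, 0, 0.4], [0, 0, 0, 0, 0, 0, 0.4]],
], force=40)

```text
t: 5.6
tool_pos: [0.6231, -0.2265, 0.0688]
tool_rot: [3.141, -0.001, 0.317]
force: [-0.8, 0.7, 5.8]
opening: 0.064
```

play_rows([
  [[0, 0, 0, 0, 0, 0, 0.4], [0, 0, 0.3, 0, 0, 0, 0.4], [0, 0, 0.6, 0, 0, 0, 0.4], [0, 0, 1, 0, 0, 0, 0.4], [0, 0, 1, 0, 0, 0, 0.4], [0, 0, 1, 0, 0, 0, 0.4], [0, 0, 1, 0, 0, 0, 0.4], [0, 0.2, 0.6, 0, 0, 0, 0.4], [0, 0.5, 0, 0, 0, 0, 0.4], [0, 0.5, 0, 0, 0, 0, 0.4]],
])

```text
t: 6.85
tool_pos: [0.6223, -0.201, 0.1772]
tool_rot: [-3.141, 0.001, 0.317]
force: [-0.4, -0.2, -0.5]
opening: 0.0641
```

Run:
```python
from h import *
d=snap('scene');P=cloud(d)
cv2.imwrite('pics/s2.png',cv2.resize(d['image'][100:250,120:320,::-1],None,fx=4,fy=4))
```

```text
(no output)
```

View pics/s2.png

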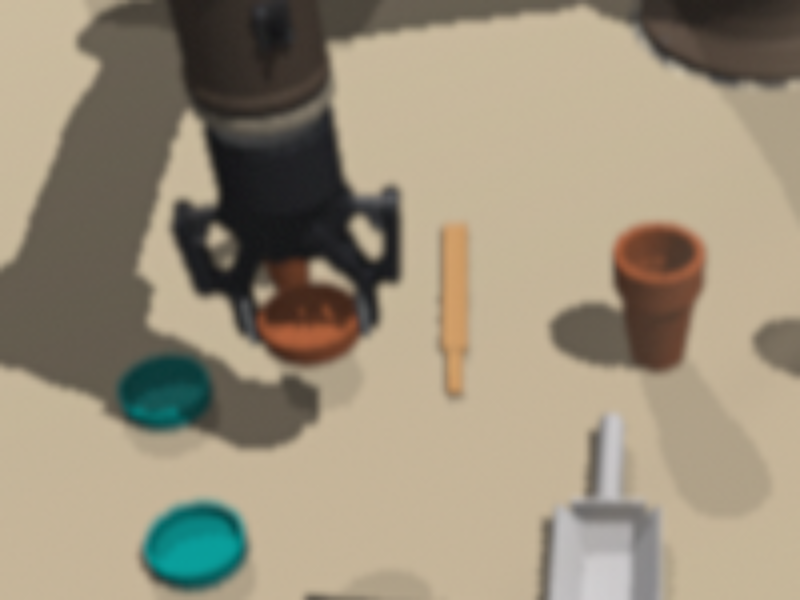

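play_rows([
  [[0, 0.8, 0, 0, 0, 0, 0.4], [0, 1, 0, 0, 0, 0, 0.4], [0, 1, 0, 0, 0, 0, 0.4], [0, 1, 0, 0, 0, 0, 0.4], [0, 1, 0, 0, 0, 0, 0.4], [0, 1, 0, 0, 0, 0, 0.4], [0, 1, 0, 0, 0, 0, 0.4], [0, 1, 0, 0, 0, 0, 0.4], [0, 1, 0, 0, 0, 0, 0.4], [0, 1, 0, 0, 0, 0, 0.4]],
])

```text
t: 8.15
tool_pos: [0.6227, -0.005, 0.1779]
tool_rot: [3.142, 0.0, 0.317]
force: [0.2, 0.4, -1.4]
opening: 0.0636
```

play_rows([
  [[0, 1, 0, 0, 0, 0, 0.4], [0, 1, 0, 0, 0, 0, 0.4], [0, 1, 0, 0, 0, 0, 0.4], [0, 1, 0, 0, 0, 0, 0.4], [0, 1, 0, 0, 0, 0, 0.4], [0, 1, 0, 0, 0, 0, 0.4], [0, 1, -0.5, 0, 0, 0, 0.4], [0, 1, -1, 0, 0, 0, 0.4], [0, 1, -1, 0, 0, 0, 0.4], [0, 0.7, -1, 0, 0, 0, 0.4]],
])

```text
t: 9.4
tool_pos: [0.622, 0.1893, 0.1057]
tool_rot: [-3.141, 0.001, 0.318]
force: [0.4, 0.5, -0.8]
opening: 0.064
```

play_rows([
  [[0.03, 0.6, -0.3, 0, 0, 0, 0.4], [0, 0.45, -0.3, 0, 0, 0, 0.4], [0, 0.15, -0.2, 0, 0, 0, 0.4], [0, 0, -0.2, 0, 0, 0, 0.4], [0, 0, -0.1, 0, 0, 0, 0.4], [0, 0, 0, 0, 0, 0, 0.4], [0, 0, 0, 0, 0, 0, 0.4], [0, 0, 0, 0, 0, 0, 0.4], [0, 0, 0, 0, 0, 0, 0.4], [0, 0, 0, 0, 0, 0, 0.4]],
])

```text
t: 10.65
tool_pos: [0.6233, 0.2117, 0.0859]
tool_rot: [3.142, -0.0, 0.317]
force: [0.4, -0.3, -0.7]
opening: 0.0642
```

play_rows([
  [[0, 0.1, -0.2, 0, 0, 0, 0.4], [0, 0.1, -0.2, 0, 0, 0, 0.4], [0, 0, -0.12, 0, 0, 0, 0.4], [0, 0, 0, 0, 0, 0, 0.4], [0, 0, 0, 0, 0, 0, 1], [0, 0, 0, 0, 0, 0, 1], [0, 0, 0, 0, 0, 0, 1], [0, 0, 0.3, 0, 0, 0, 1], [0, 0, 0.8, 0, 0, 0, 1], [0, 0, 1, 0, 0, 0, 1]],
])

```text
t: 11.9
tool_pos: [0.6234, 0.2158, 0.1189]
tool_rot: [-3.142, -0.0, 0.317]
force: [0.4, -1.3, -0.3]
opening: 0.0855
```

play_rows([
  [[0, 0, 1, 0, 0, 0, 1], [0, 0, 1, 0, 0, 0, 1], [0, 0, 1, 0, 0, 0, 1], [0, 0, 1, 0, 0, 0, 1], [0, -0.6, 1, 0, 0, 0, 1], [-0.5, -1, 1, 0, 0, 0, 1], [-1, -1, 0.5, 0, 0, 0, 1], [-1, -1, 0, 0, 0, 0, 1], [-1, -1, 0, 0, 0, 0, 1], [-1, -1, 0, 0, 0, 0, 1]],
])

```text
t: 13.15
tool_pos: [0.5326, 0.102, 0.2481]
tool_rot: [3.141, -0.0, 0.316]
force: [0.3, 0.6, -1.5]
opening: 0.0854
```

Run:
```python
from h import *
s=env.read_state();print(s['t'],s['tool_pos'])
d=snap('scene','s3.png')
m=snap('top','t3.png')
from meas import *
fit(206,191,30,.019,.03,'saucer')
fit(288,245,24,.092,.12,'large')
P=cloud(snap('scene'))
q=P[205:265,320:390].reshape(-1,3);q=q[(q[:,2]>.02)&(q[:,2]<.03)];print('scene',len(q),cv2.minEnclosingCircle(q[:,:2].astype(np.float32)))
```

```text
13.15 [0.5325824  0.10202861 0.24812017]
saucer 37 c [0.6198 0.2384] diam 0.0478 ztop [0.0242 0.0282]
large 105 c [ 0.4829 -0.0028] diam 0.0629 ztop [0.1005 0.105 ]
scene 128 ((0.6207774877548218, 0.21449942886829376), 0.03419022634625435)
```

View pics/s3.png

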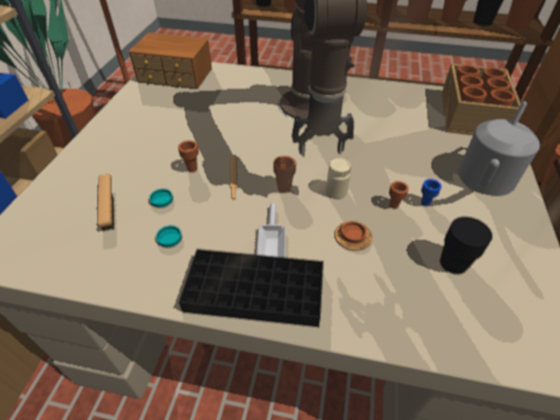

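View pics/t3.png

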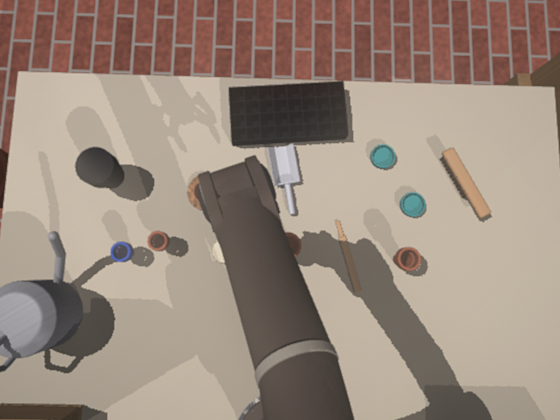

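The saucer lies in the middle of the mat (about (352,233) in the scene view), flat and released. Next is the large pot.

play_rows([
  [[-0.6, -1, 0, 0, 0, 0, 1], [-0.5, -1, 0, 0, 0, 0, 1], [-0.5, -1, -0.5, 0, 0, 0, 1], [-0.4, -1, -0.5, 0, 0, 0, 1], [-0.3, -0.5, -0.5, 0, 0, 0, 1], [-0.2, -0.3, 0, 0, 0, 0, 1], [0, 0, 0, 0, 0, 0, 1], [0, 0, 0, 0, 0, 0, 1], [0, 0, 0, 0, 0, 0, 1], [0, 0, 0, 0, 0, 0, 1]],
])

```text
t: 14.6
tool_pos: [0.4834, 0.008, 0.2176]
tool_rot: [3.142, -0.0, 0.317]
force: [-0.1, 0.0, 0.0]
opening: 0.0852
```

Run:
```python
from h import *
s=env.read_state();print(s['t'],s['tool_pos'])
d=snap('wrist','w4.png');h=cv2.cvtColor(d['image'],cv2.COLOR_RGB2HSV)
m=((h[:,:,0]<15)&(h[:,:,1]>110));m[:120]=0;m[:,:190]=0;m[:,370:]=0;m[330:]=0
cv2.imwrite('pics/m4.png',m*255)
print(m.sum(),wring(d,m,.1))
```

```text
14.6 [0.48343187 0.00804525 0.21759012]
7573 (((0.48436465859413147, 0.002195460954681039), 0.03497977927327156), ((0.48357057571411133, 0.001543322578072548), (0.06348954141139984, 0.06916604191064835)))[ WARN:0@1.236] global loadsave.cpp:1063 imwrite_ Unsupported depth image for selected encoder is fallbacked to CV_8U.
```

View pics/w4.png

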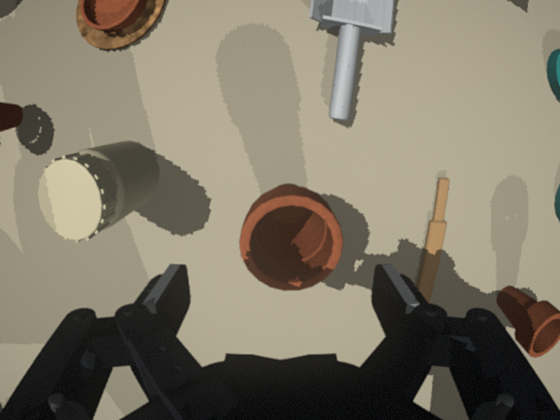

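Run:
```python
from h import *
d=viewer.snapshot('wrist')
for a in [(240,241),(342,241),(291,193),(291,290),(291,241.5)]: print(wray(d,*a,.1).round(4))
s=env.read_state();print(s['tool_pos'])
```

```text
[0.4738 0.0315 0.1   ]
[ 0.4936 -0.0289  0.1   ]
[0.5126 0.0113 0.1   ]
[ 0.4508 -0.0098  0.1   ]
[0.4835 0.0014 0.1   ]
[0.48336978 0.00786452 0.21752764]
```

play_rows([
  [[-0.06, -0.2, -0.3, 0, 0, 0, 1], [-0.06, -0.16, -0.8, 0, 0, 0, 1], [0, 0, -0.9, 0, 0, 0, 1], [0, 0, -0.9, 0, 0, 0, 1], [0, 0, -0.7, 0, 0, 0, 1], [0, 0, -0.3, 0, 0, 0, 1], [0, 0, 0, 0, 0, 0, 1], [0, 0, 0, 0, 0, 0, 0.4], [0, 0, 0, 0, 0, 0, 0.4], [0, 0, 0, 0, 0, 0, 0.4]],
])

```text
t: 15.95
tool_pos: [0.4813, 0.0005, 0.1405]
tool_rot: [3.141, -0.001, 0.317]
force: [-0.2, -0.2, 5.6]
opening: 0.0653
```

play_rows([
  [[0, 0, 0, 0, 0, 0, 0.4], [0, 0, 0, 0, 0, 0, 0.4], [0, 0, 0.3, 0, 0, 0, 0.4], [0, 0, 0.6, 0, 0, 0, 0.4], [0, 0, 0.9, 0, 0, 0, 0.4], [0, 0, 1, 0, 0, 0, 0.4], [0, 0, 1, 0, 0, 0, 0.4], [0, 0, 1, 0, 0, 0, 0.4], [0, 0, 0, 0, 0, 0, 0.4], [0, 0, 0, 0, 0, 0, 0.4]],
])

```text
t: 17.2
tool_pos: [0.4805, 0.0004, 0.2351]
tool_rot: [-3.142, 0.0, 0.317]
force: [0.9, 0.5, -2.1]
opening: 0.0654
```

Run:
```python
from h import *
d=snap('scene');cv2.imwrite('pics/s5.png',cv2.resize(d['image'][80:230,200:400,::-1],None,fx=4,fy=4))
d=snap('wrist','w5.png')
print(env.read_state()['tool_pos'])
```

```text
[4.80367831e-01 4.28358727e-04 2.34703854e-01]
```

View pics/s5.png

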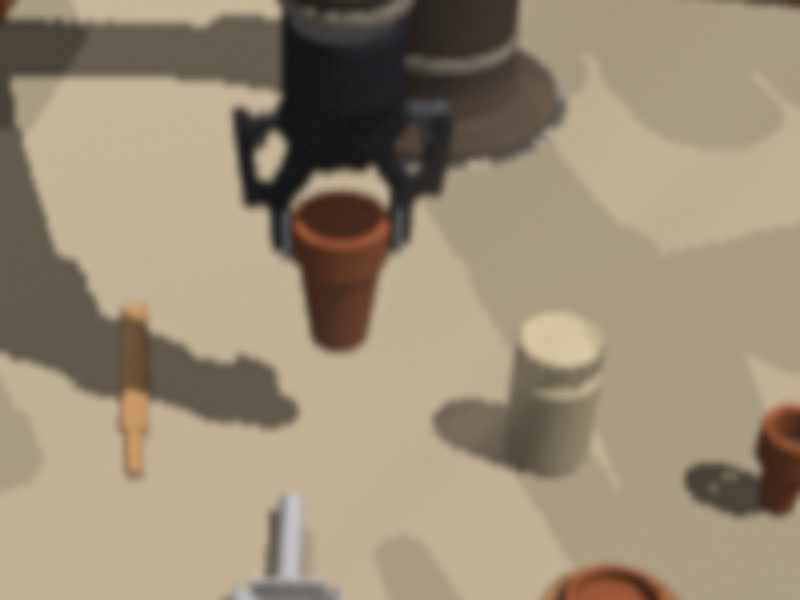

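View pics/w5.png

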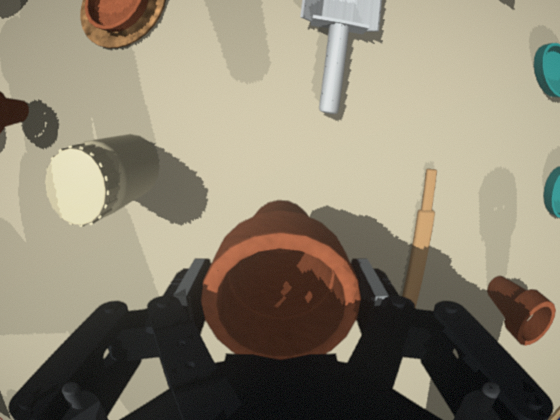

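play_rows([
  [[0.5, 0.4, 0.5, 0, 0, 0, 0.4], [1, 0.8, 0.3, 0, 0, 0, 0.4], [1, 1, 0, 0, 0, 0, 0.4], [1, 1, 0, 0, 0, 0, 0.4], [1, 1, 0, 0, 0, 0, 0.4], [1, 1, 0, 0, 0, 0, 0.4], [1, 1, 0, 0, 0, 0, 0.4], [0.6, 1, 0, 0, 0, 0, 0.4], [0, 1, 0, 0, 0, 0, 0.4], [0, 1, 0, 0, 0, 0, 0.4]],
])

```text
t: 18.55
tool_pos: [0.6225, 0.186, 0.2513]
tool_rot: [-3.141, 0.001, 0.317]
force: [0.4, 0.2, -2.6]
opening: 0.0656
```

play_rows([
  [[0, 0.8, -0.2, 0, 0, 0, 0.4], [0, 0.5, -0.6, 0, 0, 0, 0.4], [0, 0.2, -1, 0, 0, 0, 0.4], [0, 0, -0.8, 0, 0, 0, 0.4], [0, 0, -0.4, 0, 0, 0, 0.4], [0, 0, 0, 0, 0, 0, 0.4], [0, 0, 0, 0, 0, 0, 0.4], [0, 0, 0, 0, 0, 0, 0.4], [0, 0, 0, 0, 0, 0, 0.4], [0, 0, 0, 0, 0, 0, 0.4]],
])

```text
t: 19.8
tool_pos: [0.623, 0.2145, 0.1918]
tool_rot: [3.142, -0.0, 0.317]
force: [-0.3, -0.7, -2.2]
opening: 0.0654
```

Run:
```python
from h import *
print(env.read_state()['tool_pos'])
d=snap('scene');cv2.imwrite('pics/s6.png',cv2.resize(d['image'][120:270,260:460,::-1],None,fx=4,fy=4))
```

```text
[0.62295256 0.21450341 0.19175951]
```

View pics/s6.png

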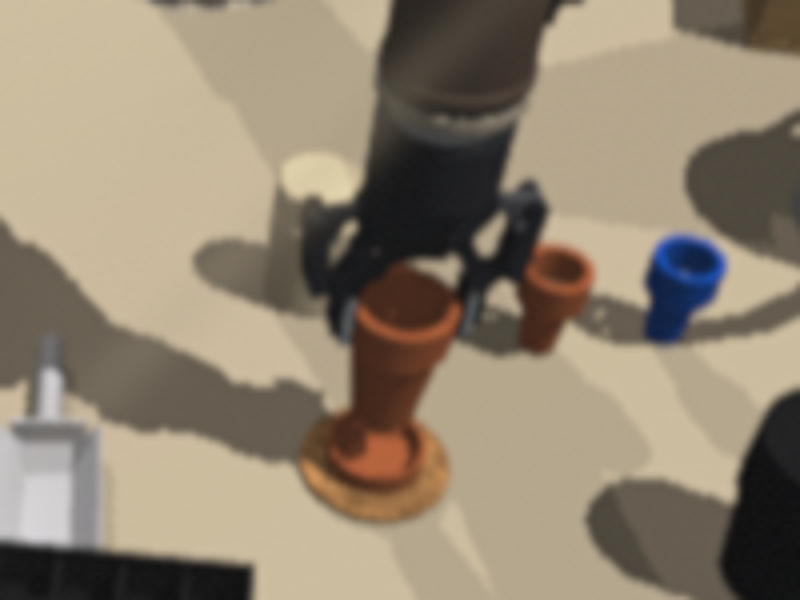

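play_rows([
  [[0, 0.05, -0.4, 0, 0, 0, 0.4], [0, 0, -0.6, 0, 0, 0, 0.4], [0, 0, -0.5, 0, 0, 0, 0.4], [0, 0, -0.3, 0, 0, 0, 0.4], [0, 0, -0.15, 0, 0, 0, 0.4], [0, 0, 0, 0, 0, 0, 0.4], [0, 0, 0, 0, 0, 0, 0.4], [0, 0, 0, 0, 0, 0, 0.4], [0, 0, 0, 0, 0, 0, 0.4], [0, 0, 0, 0, 0, 0, 0.4]],
])

```text
t: 21.1
tool_pos: [0.6229, 0.2155, 0.1526]
tool_rot: [3.142, -0.0, 0.317]
force: [-0.3, 0.3, -2.4]
opening: 0.0657
```

Still hanging freely (−2.4 N), about 1 mm above the floor. I ease it down and release.

play_rows([
  [[0, 0, -0.06, 0, 0, 0, 0.4], [0, 0, 0, 0, 0, 0, 0.4], [0, 0, 0, 0, 0, 0, 0.8], [0, 0, 0, 0, 0, 0, 1], [0, 0, 0, 0, 0, 0, 1], [0, 0, 0, 0, 0, 0, 1], [0, 0, 0.3, 0, 0, 0, 1], [0, 0, 0.8, 0, 0, 0, 1], [0, 0, 1, 0, 0, 0, 1], [0, 0, 1, 0, 0, 0, 1]],
])

```text
t: 22.35
tool_pos: [0.6232, 0.2157, 0.2156]
tool_rot: [-3.142, -0.001, 0.317]
force: [0.5, 0.1, -0.1]
opening: 0.0854
```

play_rows([
  [[0, 0, 1, 0, 0, 0, 1], [0, 0, 1, 0, 0, 0, 1], [0, -0.5, 0.5, 0, 0, 0, 1], [-0.2, -1, 0, 0, 0, 0, 1], [-0.4, -1, 0, 0, 0, 0, 1], [-0.4, -1, 0, 0, 0, 0, 1], [-0.4, -1, 0, 0, 0, 0, 1], [-0.4, -1, 0, 0, 0, 0, 1], [-0.4, -1, 0, 0, 0, 0, 1], [-0.4, -1, 0, 0, 0, 0, 1]],
])

```text
t: 23.6
tool_pos: [0.5703, 0.0641, 0.2634]
tool_rot: [3.141, -0.0, 0.317]
force: [-0.4, -0.1, 0.4]
opening: 0.0851
```

Run:
```python
from h import *
print(env.read_state()['tool_pos'])
d=snap('scene');cv2.imwrite('pics/s7.png',cv2.resize(d['image'][120:270,260:460,::-1],None,fx=4,fy=4))
P=cloud(d)
q=P[150:245,310:400].reshape(-1,3);q=q[(q[:,2]>.106)&(q[:,2]<.118)];q=q[q[:,0]>.56];print('scene',len(q),cv2.minEnclosingCircle(q[:,:2].astype(np.float32)),np.median(q[:,2]))
import meas; meas.fit(206,185,35,.103,.118,'large top')
```

```text
[0.5703451  0.06414376 0.26335305]
scene 207 ((0.6209227442741394, 0.2146783322095871), 0.0340590700507164) 0.11078707286345368
large top 238 c [0.6225 0.2169] diam 0.0663 ztop [0.1113 0.1157]
```

View pics/s7.png

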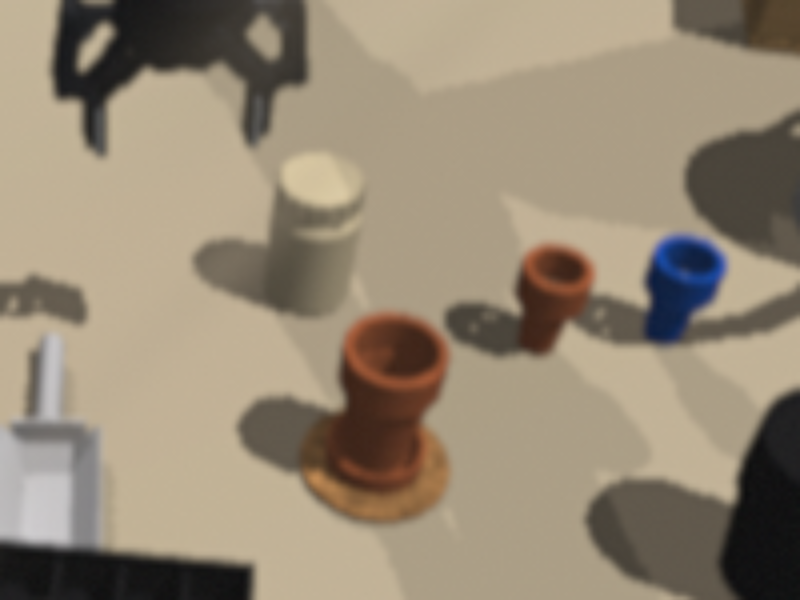

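The large pot stands upright in the saucer (395,350 in the crop), with its rim at z 0.111 as expected. Next is the medium pot.

play_rows([
  [[-0.6, -1, 0, 0, 0, 0, 1], [-0.6, -1, 0, 0, 0, 0, 1], [-0.6, -1, 0, 0, 0, 0, 1], [-0.6, -1, 0, 0, 0, 0, 1], [-0.6, -1, 0, 0, 0, 0, 1], [-0.6, -1, 0, 0, 0, 0, 1], [-0.6, -1, 0, 0, 0, 0, 1], [-0.6, -1, 0, 0, 0, 0, 1], [-0.5, -1, 0, 0, 0, 0, 1], [-0.4, -1, 0, 0, 0, 0, 1]],
])

```text
t: 24.95
tool_pos: [0.4556, -0.1358, 0.2634]
tool_rot: [3.141, 0.0, 0.316]
force: [-0.5, -0.1, -0.1]
opening: 0.0851
```

play_rows([
  [[0, -1, 0, 0, 0, 0, 1], [0, -1, -0.3, 0, 0, 0, 1], [0, -1, -0.5, 0, 0, 0, 1], [0, -1, -0.5, 0, 0, 0, 1], [0, -1, -0.5, 0, 0, 0, 1], [0, -1, -0.5, 0, 0, 0, 1], [0, -1, -0.3, 0, 0, 0, 1], [0, -0.7, 0, 0, 0, 0, 1], [0, 0, 0, 0, 0, 0, 1], [0, 0, 0, 0, 0, 0, 1]],
])

```text
t: 26.2
tool_pos: [0.4571, -0.2879, 0.2115]
tool_rot: [-3.141, -0.0, 0.317]
force: [0.2, 0.5, -0.5]
opening: 0.0854
```

Run:
```python
from h import *
print(env.read_state()['tool_pos'])
d=snap('wrist','w8.png')
```

```text
[ 0.45713518 -0.28789171  0.21152866]
```

View pics/w8.png

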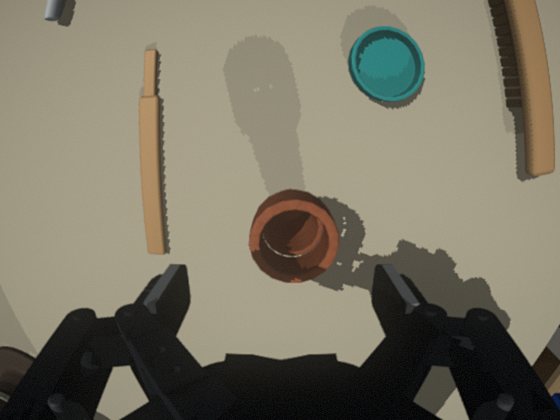

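Run:
```python
from h import *
d=viewer.snapshot('wrist')
a=[wray(d,*p,.092) for p in [(249,239),(339,239),(293,195),(293,283)]]
print((a[0]+a[1])/2,np.linalg.norm(a[0]-a[1]),(a[2]+a[3])/2,np.linalg.norm(a[2]-a[3]))
```

```text
[ 0.45871093 -0.29599645  0.092     ] 0.05654810574124496 [ 0.45710624 -0.2957644   0.092     ] 0.05944077461868947
```

play_rows([
  [[-0.05, -0.2, -0.3, 0, 0, 0, 1], [0, -0.2, -0.8, 0, 0, 0, 1], [0, 0, -0.9, 0, 0, 0, 1], [0, 0, -0.9, 0, 0, 0, 1], [0, 0, -0.7, 0, 0, 0, 1], [0, 0, -0.33, 0, 0, 0, 1], [0, 0, 0, 0, 0, 0, 1], [0, 0, 0, 0, 0, 0, 0.4], [0, 0, 0, 0, 0, 0, 0.4], [0, 0, 0, 0, 0, 0, 0.4]],
])

```text
t: 27.55
tool_pos: [0.4563, -0.2968, 0.1336]
tool_rot: [3.14, -0.001, 0.317]
force: [-0.5, 0.2, 5.5]
opening: 0.0562
```

play_rows([
  [[0, 0, 0, 0, 0, 0, 0.4], [0, 0, 0, 0, 0, 0, 0.4], [0, 0, 0.3, 0, 0, 0, 0.4], [0, 0, 0.6, 0, 0, 0, 0.4], [0, 0, 1, 0, 0, 0, 0.4], [0, 0, 1, 0, 0, 0, 0.4], [0, 0, 1, 0, 0, 0, 0.4], [0, 0, 1, 0, 0, 0, 0.4], [0, 0.5, 1, 0, 0, 0, 0.4], [0, 0.8, 1, 0, 0, 0, 0.4]],
])

```text
t: 28.8
tool_pos: [0.4556, -0.2706, 0.272]
tool_rot: [3.141, -0.0, 0.316]
force: [-0.0, 1.3, -1.8]
opening: 0.0558
```

Run:
```python
from h import *
d=snap('scene');cv2.imwrite('pics/s9.png',cv2.resize(d['image'][60:210,100:300,::-1],None,fx=4,fy=4))
d=snap('wrist','w9.png')
print(env.read_state()['tool_pos'])
```

```text
[ 0.4569636  -0.26936092  0.27330128]
```

View pics/s9.png

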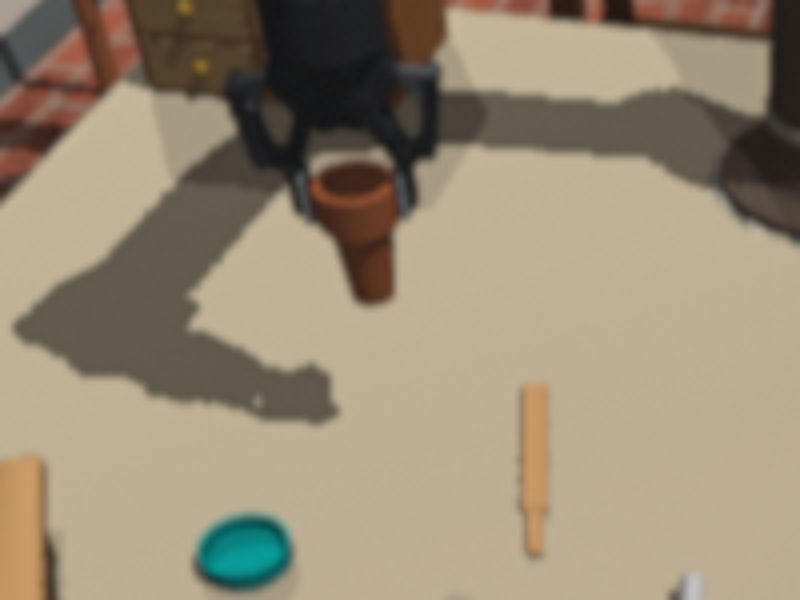

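View pics/w9.png

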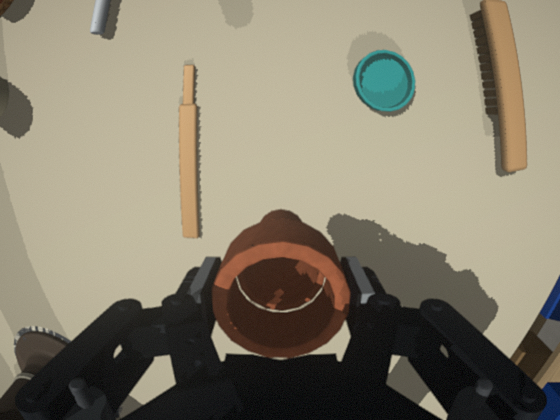

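play_rows([
  [[0.3, 1, 0, 0, 0, 0, 0.4], [0.5, 1, 0, 0, 0, 0, 0.4], [0.5, 1, 0, 0, 0, 0, 0.4], [0.5, 1, 0, 0, 0, 0, 0.4], [0.5, 1, 0, 0, 0, 0, 0.4], [0.5, 1, 0, 0, 0, 0, 0.4], [0.5, 1, 0, 0, 0, 0, 0.4], [0.5, 1, 0, 0, 0, 0, 0.4], [0.5, 1, 0, 0, 0, 0, 0.4], [0.5, 1, 0, 0, 0, 0, 0.4]],
])

```text
t: 30.15
tool_pos: [0.552, -0.0706, 0.27]
tool_rot: [3.142, 0.001, 0.316]
force: [0.4, -0.8, -2.0]
opening: 0.0562
```

play_rows([
  [[0.4, 1, 0, 0, 0, 0, 0.4], [0.4, 1, 0, 0, 0, 0, 0.4], [0.4, 1, 0, 0, 0, 0, 0.4], [0.4, 1, 0, 0, 0, 0, 0.4], [0.4, 1, 0, 0, 0, 0, 0.4], [0.4, 1, 0, 0, 0, 0, 0.4], [0.4, 1, 0, 0, 0, 0, 0.4], [0.3, 1, 0, 0, 0, 0, 0.4], [0.2, 1, 0, 0, 0, 0, 0.4], [0.1, 1, 0, 0, 0, 0, 0.4]],
])

```text
t: 31.4
tool_pos: [0.62, 0.1308, 0.2706]
tool_rot: [3.142, 0.0, 0.317]
force: [0.8, 0.2, -1.2]
opening: 0.056
```

play_rows([
  [[0, 1, 0, 0, 0, 0, 0.4], [0, 1, 0, 0, 0, 0, 0.4], [0, 0.9, 0, 0, 0, 0, 0.4], [0, 0.6, 0, 0, 0, 0, 0.4], [0, 0.3, 0, 0, 0, 0, 0.4], [0, 0.1, 0, 0, 0, 0, 0.4], [0, 0, 0, 0, 0, 0, 0.4], [0, 0, 0, 0, 0, 0, 0.4], [0, 0, 0, 0, 0, 0, 0.4], [0, 0, 0, 0, 0, 0, 0.4]],
])

```text
t: 32.65
tool_pos: [0.6199, 0.2072, 0.2707]
tool_rot: [3.142, -0.0, 0.316]
force: [-0.8, 0.9, -1.8]
opening: 0.0565
```

```bash
cat > tilt.py <<'E'
from h import *
def pr(d,X):
    p=d['K']@(d['R']@np.asarray(X)+d['t']);return (p[:2]/p[2]).round(1)
E
python3 - <<'E'
from tilt import *
s=env.read_state();print(s['tool_pos'],s['tool_rot'])
d=snap('scene');cv2.imwrite('pics/s10.png',cv2.resize(d['image'][90:240,260:460,::-1],None,fx=4,fy=4))
b=s['tool_pos']-[0,0,.1336]
for h in (0,.062,.092): print(h,(pr(d,b+[0,0,h])-[260,90])*4)
P=cloud(d)
q=P[150:260,310:400].reshape(-1,3);q=q[(q[:,2]>.106)&(q[:,2]<.118)&(q[:,0]>.56)];print('scene',len(q),cv2.minEnclosingCircle(q[:,:2].astype(np.float32)))
q=P[100:245,310:400].reshape(-1,3);q=q[(abs(q[:,2]-b[2]-.092)<.005)&(q[:,0]>.56)];print('scene medium',len(q),cv2.minEnclosingCircle(q[:,:2].astype(np.float32)))
E
```

```text
[0.6199476  0.20724331 0.27074588] [ 3.14153124e+00 -7.24107452e-05  3.16431676e-01]
0 [390.4 432.8]
0.062 [406. 356.]
0.092 [414.4 316. ]
scene 173 ((0.6209666728973389, 0.2140202820301056), 0.03377894312143326)
scene medium 235 ((0.6179815530776978, 0.20600755512714386), 0.04233448952436447)
```

View pics/s10.png

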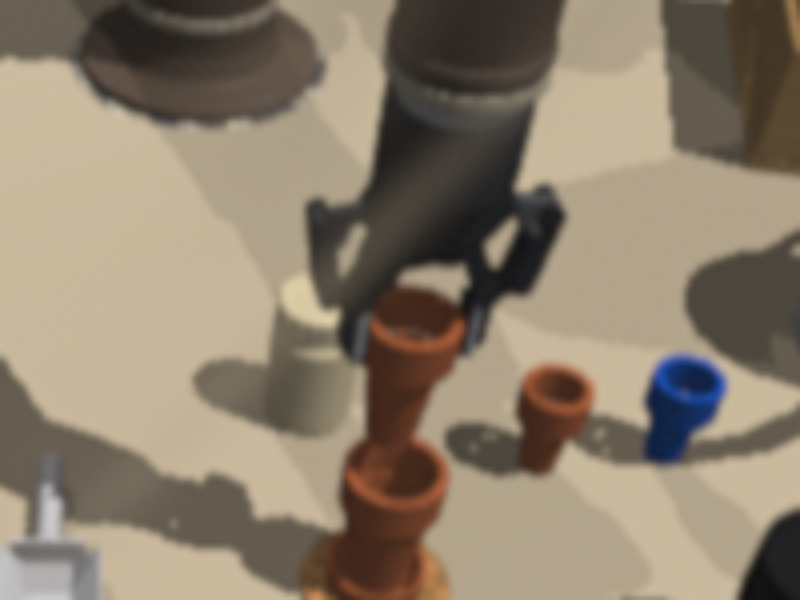

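play_rows([
  [[0.15, 0.3, 0, 0, 0, 0, 0.4], [0, 0.12, -0.3, 0, 0, 0, 0.4], [0, 0, -0.6, 0, 0, 0, 0.4], [0, 0, -0.6, 0, 0, 0, 0.4], [0, 0, -0.6, 0, 0, 0, 0.4], [0, 0, -0.6, 0, 0, 0, 0.4], [0, 0, -0.3, 0, 0, 0, 0.4], [0, 0, 0, 0, 0, 0, 0.4], [0, 0, 0, 0, 0, 0, 0.4], [0, 0, 0, 0, 0, 0, 0.4]],
])

```text
t: 33.95
tool_pos: [0.6231, 0.216, 0.2113]
tool_rot: [-3.142, -0.001, 0.317]
force: [-0.7, -0.2, -1.9]
opening: 0.0564
```

Run:
```python
from tilt import *
s=env.read_state();print(s['tool_pos'],s['force'])
d=snap('scene');cv2.imwrite('pics/s11.png',cv2.resize(d['image'][110:260,260:460,::-1],None,fx=4,fy=4))
```

```text
[0.62314129 0.21599684 0.21127822] [-0.71891821 -0.24654698 -1.90429894]
```

View pics/s11.png

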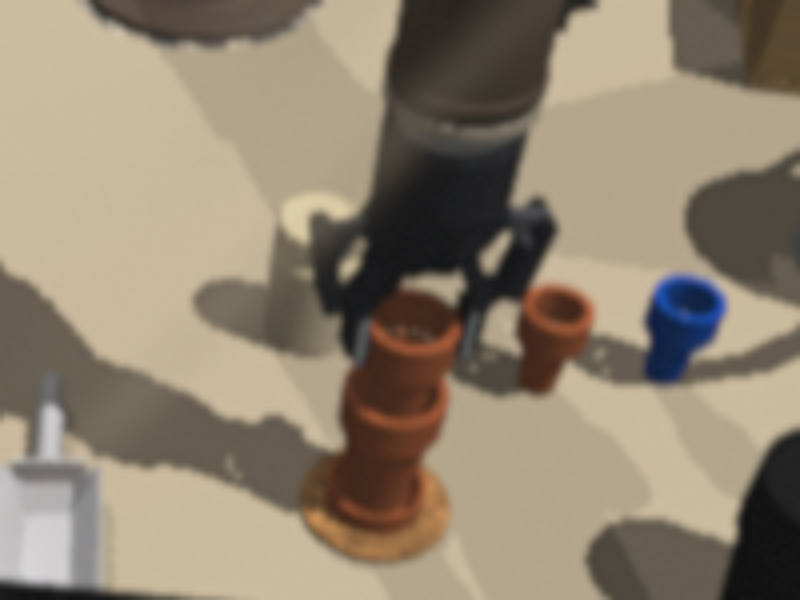

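The medium pot's foot is inside the large mouth with no side force. I lower it further.

play_rows([
  [[0, 0, -0.3, 0, 0, 0, 0.4], [0, 0, -0.4, 0, 0, 0, 0.4], [0, 0, -0.3, 0, 0, 0, 0.4], [0, 0, -0.2, 0, 0, 0, 0.4], [0, 0, -0.15, 0, 0, 0, 0.4], [0, 0, -0.05, 0, 0, 0, 0.4], [0, 0, 0, 0, 0, 0, 0.4], [0, 0, 0, 0, 0, 0, 0.4], [0, 0, 0, 0, 0, 0, 0.4], [0, 0, 0, 0, 0, 0, 0.4]],
])

```text
t: 35.25
tool_pos: [0.6229, 0.2159, 0.1828]
tool_rot: [3.142, -0.0, 0.317]
force: [-0.4, 0.1, -1.0]
opening: 0.0562
```

Force is dropping, so contact is imminent. Release and rise.

play_rows([
  [[0, 0, -0.02, 0, 0, 0, 0.4], [0, 0, 0, 0, 0, 0, 0.7], [0, 0, 0, 0, 0, 0, 0.85], [0, 0, 0, 0, 0, 0, 1], [0, 0, 0, 0, 0, 0, 1], [0, 0, 0, 0, 0, 0, 1], [0, 0, 0.3, 0, 0, 0, 1], [0, 0, 0.8, 0, 0, 0, 1], [0, 0, 1, 0, 0, 0, 1], [0, 0, 1, 0, 0, 0, 1]],
])

```text
t: 36.5
tool_pos: [0.6232, 0.216, 0.2466]
tool_rot: [-3.141, -0.002, 0.317]
force: [0.7, 0.4, -0.4]
opening: 0.0854
```

play_rows([
  [[0, 0, 1, 0, 0, -0.9, 1], [-0.2, 0.3, 0, 0, 0, -0.9, 1], [-0.6, 0.5, 0, 0, 0, -0.9, 1], [-1, 0.8, 0, 0, 0, -0.9, 1], [-1, 0.8, 0, 0, 0, -0.9, 1], [-1, 0.8, 0, 0, 0, -0.9, 1], [-1, 0.8, 0, 0, 0, -0.9, 1], [-1, 0.5, 0, 0, 0, -0.9, 1], [-0.6, 0.3, 0, 0, 0, -0.9, 1], [-0.2, 0.1, 0, 0, 0, -0.9, 1]],
])

```text
t: 37.75
tool_pos: [0.4902, 0.315, 0.2662]
tool_rot: [-3.14, -0.001, -0.312]
force: [0.5, -0.2, 0.0]
opening: 0.0851
```

Run:
```python
from h import *
s=env.read_state();print(s['tool_pos'],s['tool_rot'])
d=snap('scene');cv2.imwrite('pics/s12.png',cv2.resize(d['image'][110:260,260:460,::-1],None,fx=4,fy=4))
P=cloud(d)
q=P[120:240,310:400].reshape(-1,3);q=q[(q[:,2]>.13)&(q[:,2]<.16)&(q[:,0]>.58)];q=q[q[:,2]>.136];print('scene',len(q),cv2.minEnclosingCircle(q[:,:2].astype(np.float32)),np.median(q[:,2]))
import meas; meas.fit(206,180,40,.134,.15,'medium top')
snap('wrist','w12.png')
```

```text
[0.49016353 0.31495639 0.26622782] [-3.13969125e+00 -8.44648677e-04 -3.11997930e-01]
scene 190 ((0.6216232776641846, 0.21509899199008942), 0.030480314046144485) 0.1408030971588555
medium top 215 c [0.6223 0.2181] diam 0.0586 ztop [0.1415 0.1457]
```

View pics/s12.png

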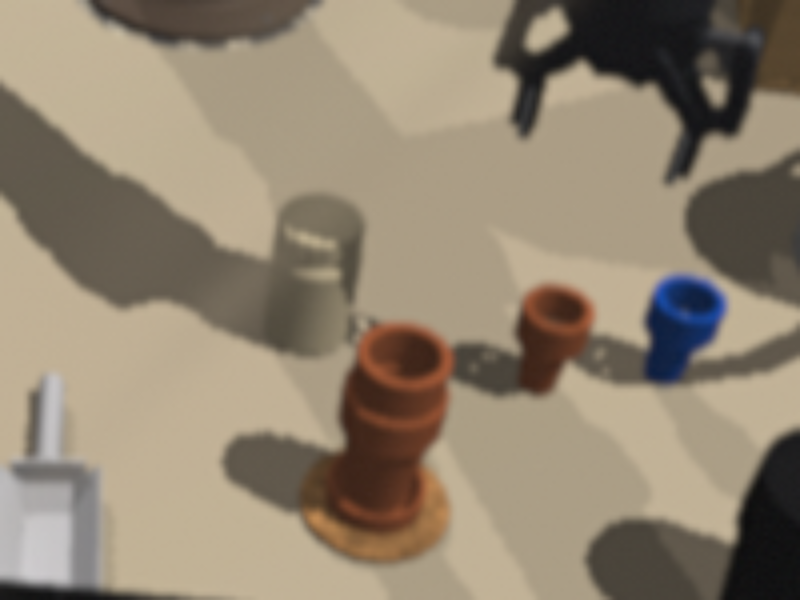

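View pics/w12.png

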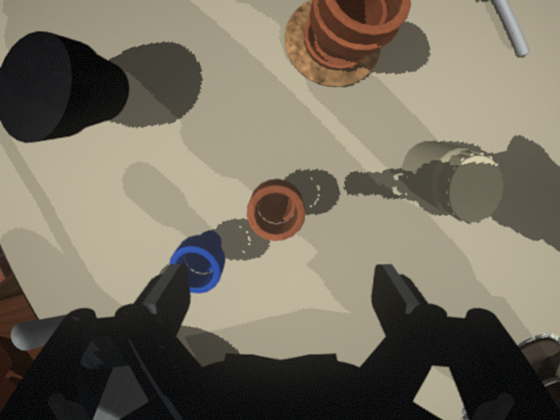

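The medium pot is nested: rim at z 0.141 as expected, centred within about 1 mm. The terracotta small pot is at (276,210) in the wrist view and the blue look-alike at (196,268).

Run:
```python
from h import *
d=viewer.snapshot('wrist')
h=cv2.cvtColor(d['image'],cv2.COLOR_RGB2HSV)
m=((h[:,:,0]<15)&(h[:,:,1]>110));m[:170]=0;m[250:]=0;m[:,:240]=0;m[:,310:]=0
u=np.nonzero(m); print(u[0].min(),u[0].max(),u[1].min(),u[1].max())
a=[wray(d,*p,.076) for p in [(248,211),(304,211),(276,184),(276,240)]]
print((a[0]+a[1])/2,np.linalg.norm(a[0]-a[1]),(a[2]+a[3])/2,np.linalg.norm(a[2]-a[3]))
```

```text
181 240 247 304
[0.48900821 0.31965652 0.076     ] 0.04665150202276143 [0.48758685 0.32009239 0.076     ] 0.048699867268084146
```

play_rows([
  [[-0.1, 0.15, -0.4, 0, 0, 0, 1], [-0.08, 0.1, -0.9, 0, 0, 0, 1], [0, 0, -1, 0, 0, 0, 1], [0, 0, -1, 0, 0, 0, 1], [0, 0, -0.4, 0, 0, 0, 1], [0, 0, 0, 0, 0, 0, 1], [0, 0, 0, 0, 0, 0, 1], [0, 0, 0, 0, 0, 0, 1], [0, 0, 0, 0, 0, 0, 1], [0, 0, 0, 0, 0, 0, 1]],
])

```text
t: 39.2
tool_pos: [0.4874, 0.319, 0.1906]
tool_rot: [-3.141, -0.0, -0.312]
force: [0.5, 1.0, 0.1]
opening: 0.085
```

Run:
```python
from h import *
print(env.read_state()['tool_pos'])
d=snap('wrist','w13.png')
h=cv2.cvtColor(d['image'],cv2.COLOR_RGB2HSV)
m=((h[:,:,0]<15)&(h[:,:,1]>110));m[:150]=0;m[300:]=0;m[:,:220]=0;m[:,345:]=0
u=np.nonzero(m); print(u[0].min(),u[0].max(),u[1].min(),u[1].max())
```

```text
[0.48735463 0.31895722 0.19060298]
194 276 239 316
```

View pics/w13.png

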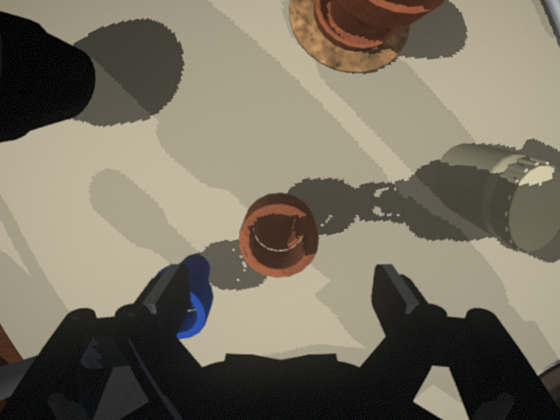

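Run:
```python
from h import *
d=viewer.snapshot('wrist')
a=[wray(d,*p,.076) for p in [(239,237),(316,237),(278,198),(278,276)]]
print((a[0]+a[1])/2,np.linalg.norm(a[0]-a[1]),(a[2]+a[3])/2,np.linalg.norm(a[2]-a[3]))
```

```text
[0.48978936 0.32055021 0.076     ] 0.04682345547096138 [0.48865151 0.32057891 0.076     ] 0.05091524009419478
```

play_rows([
  [[0, 0.05, -0.4, 0, 0, 0, 1], [0, 0, -0.9, 0, 0, 0, 1], [0, 0, -0.9, 0, 0, 0, 1], [0, 0, -0.8, 0, 0, 0, 1], [0, 0, -0.4, 0, 0, 0, 1], [0, 0, -0.2, 0, 0, 0, 1], [0, 0, 0, 0, 0, 0, 1], [0, 0, 0, 0, 0, 0, 0.3], [0, 0, 0, 0, 0, 0, 0.3], [0, 0, 0, 0, 0, 0, 0.3]],
])

```text
t: 40.55
tool_pos: [0.4876, 0.3201, 0.1191]
tool_rot: [-3.141, -0.001, -0.312]
force: [-1.6, -1.0, 5.4]
opening: 0.0493
```

play_rows([
  [[0, 0, 0, 0, 0, 0, 0.3], [0, 0, 0, 0, 0, 0, 0.3], [0, 0, 0, 0, 0, 0, 0.3], [0, 0, 0.3, 0, 0, 0, 0.3], [0, 0, 0.7, 0, 0, 0, 0.3], [0, 0, 1, 0, 0, 0, 0.3], [0, 0, 1, 0, 0, 0, 0.3], [0, 0, 1, 0, 0, 0, 0.3], [0, 0, 1, 0, 0, 0, 0.3], [0, 0, 1, 0, 0, 0, 0.3]],
])

```text
t: 41.8
tool_pos: [0.4872, 0.3198, 0.2399]
tool_rot: [-3.141, -0.0, -0.312]
force: [-0.3, -0.2, -0.4]
opening: 0.0496
```

play_rows([
  [[0, 0, 1, 0, 0, 0.9, 0.3], [0, 0, 1, 0, 0, 0.9, 0.3], [0, 0, 0.6, 0, 0, 0.9, 0.3], [0, 0, 0, 0, 0, 0.9, 0.3], [0, 0, 0, 0, 0, 0.9, 0.3], [0, 0, 0, 0, 0, 0.9, 0.3], [0, 0, 0, 0, 0, 0.9, 0.3], [0, 0, 0, 0, 0, 0.9, 0.3], [0, 0, 0, 0, 0, 0.9, 0.3], [0, 0, 0, 0, 0, 0.9, 0.3]],
])

```text
t: 43.05
tool_pos: [0.4872, 0.3198, 0.2912]
tool_rot: [3.142, -0.001, 0.319]
force: [0.0, -0.8, -1.3]
opening: 0.0492
```

Run:
```python
from tilt import *
s=env.read_state();print(s['tool_pos'])
d=snap('scene');cv2.imwrite('pics/s14.png',cv2.resize(d['image'][80:230,320:520,::-1],None,fx=4,fy=4))
b=s['tool_pos']-[0,0,.1185]
for h in (0,.046,.076): print(h,(pr(d,b+[0,0,h])-[320,80])*4)
snap('wrist','w14.png')
```

```text
[0.48718184 0.31979778 0.29115897]
0 [352.  314.8]
0.046 [370.  255.6]
0.076 [382.8 214.8]
```

View pics/s14.png

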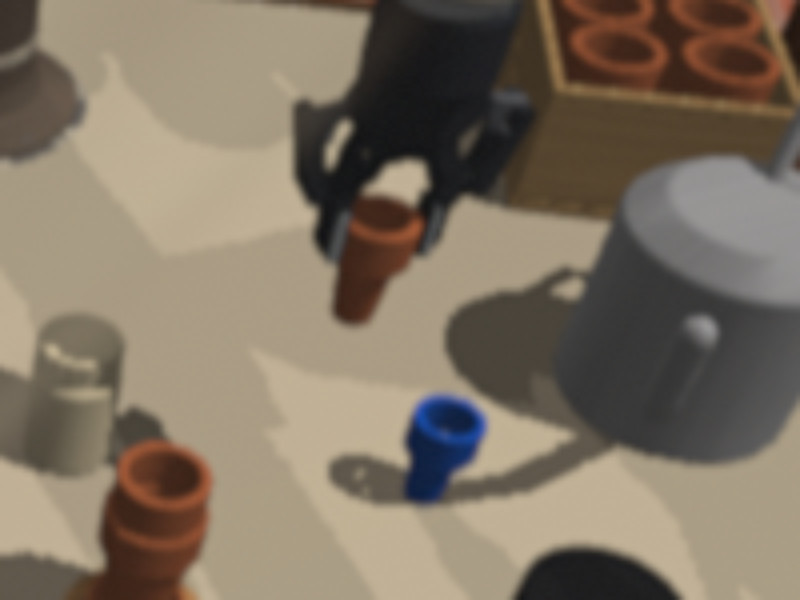

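View pics/w14.png

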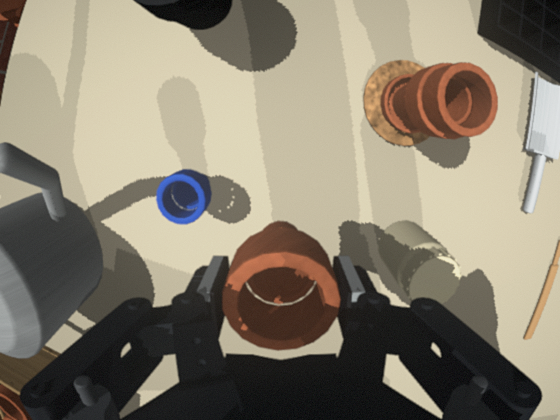

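Held upright, matching the predicted foot and rim pixels. I carry it over the stack.

play_rows([
  [[0.3, -0.2, 0, 0, 0, 0, 0.3], [0.8, -0.6, 0, 0, 0, 0, 0.3], [0.9, -0.7, 0, 0, 0, 0, 0.3], [0.9, -0.7, 0, 0, 0, 0, 0.3], [0.9, -0.7, 0, 0, 0, 0, 0.3], [0.9, -0.7, 0, 0, 0, 0, 0.3], [0.9, -0.7, 0, 0, 0, 0, 0.3], [0.7, -0.5, 0, 0, 0, 0, 0.3], [0.4, -0.3, 0, 0, 0, 0, 0.3], [0.1, -0.1, 0, 0, 0, 0, 0.3]],
])

```text
t: 44.4
tool_pos: [0.6236, 0.2156, 0.2901]
tool_rot: [-3.141, 0.0, 0.316]
force: [0.1, 0.9, -1.0]
opening: 0.0495
```

play_rows([
  [[0, 0, 0, 0, 0, 0, 0.3], [0, 0, -0.2, 0, 0, 0, 0.3], [0, 0, -0.2, 0, 0, 0, 0.3], [0, 0, -0.2, 0, 0, 0, 0.3], [0, 0, -0.2, 0, 0, 0, 0.3], [0, 0, 0, 0, 0, 0, 0.3], [0, 0, 0, 0, 0, 0, 0.3], [0, 0, 0, 0, 0, 0, 0.3], [0, 0, 0, 0, 0, 0, 0.3], [0, 0, 0, 0, 0, 0, 0.3]],
])

```text
t: 45.65
tool_pos: [0.6233, 0.2159, 0.2744]
tool_rot: [3.142, -0.0, 0.317]
force: [0.5, -0.2, 0.3]
opening: 0.0491
```

Run:
```python
from tilt import *
s=env.read_state();print(s['tool_pos'])
d=snap('scene');cv2.imwrite('pics/s15.png',cv2.resize(d['image'][90:240,260:460,::-1],None,fx=4,fy=4))
b=s['tool_pos']-[0,0,.119]
for h in (0,.046,.076): print(h,(pr(d,b+[0,0,h])-[260,90])*4)
P=cloud(d)
q=P[120:240,310:400].reshape(-1,3);q=q[(abs(q[:,2]-.1405)<.005)&(q[:,0]>.58)];print('medium',len(q),cv2.minEnclosingCircle(q[:,:2].astype(np.float32)))
```

```text
[0.62329383 0.21589259 0.27437042]
0 [409.2 416.8]
0.046 [421.6 358.8]
0.076 [430.4 318.8]
medium 158 ((0.6224261522293091, 0.214217871427536), 0.029825353994965553)
```

View pics/s15.png

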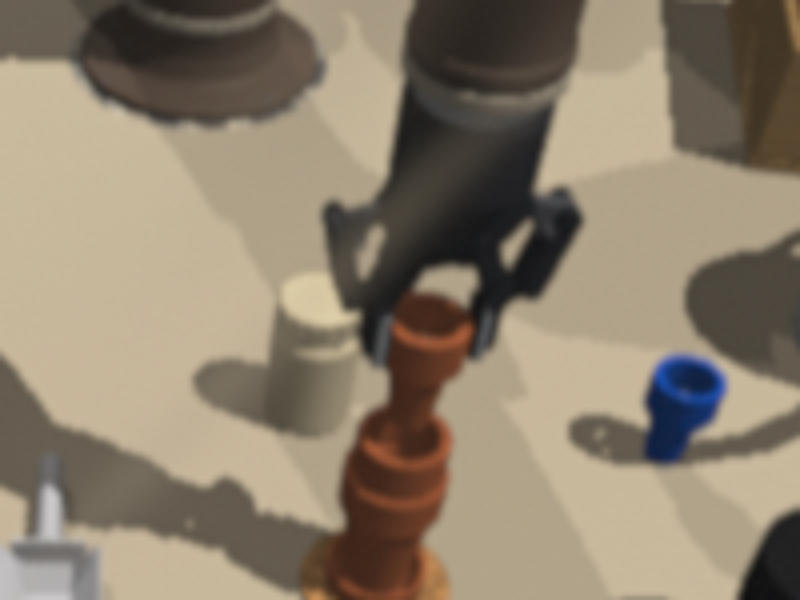

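play_rows([
  [[0, 0, -0.3, 0, 0, 0, 0.3], [0, 0, -0.4, 0, 0, 0, 0.3], [0, 0, -0.4, 0, 0, 0, 0.3], [0, 0, -0.4, 0, 0, 0, 0.3], [0, 0, -0.4, 0, 0, 0, 0.3], [0, 0, -0.2, 0, 0, 0, 0.3], [0, 0, 0, 0, 0, 0, 0.3], [0, 0, 0, 0, 0, 0, 0.3], [0, 0, 0, 0, 0, 0, 0.3], [0, 0, 0, 0, 0, 0, 0.3]],
])

```text
t: 46.95
tool_pos: [0.6234, 0.2159, 0.2326]
tool_rot: [3.142, -0.0, 0.317]
force: [-0.5, -0.1, -0.9]
opening: 0.0496
```

Run:
```python
from tilt import *
s=env.read_state();print(s['tool_pos'],s['force'])
d=snap('scene');cv2.imwrite('pics/s16.png',cv2.resize(d['image'][90:240,260:460,::-1],None,fx=4,fy=4))
```

```text
[0.62337006 0.21592245 0.23255792] [-0.54565085 -0.05946277 -0.8731228 ]
```

View pics/s16.png

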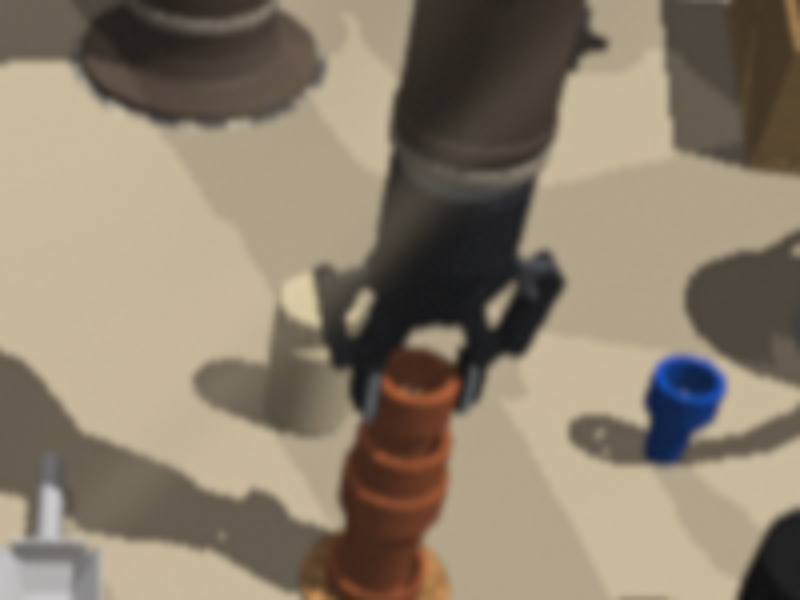

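Inside the mouth with no side force. I lower it to about 0.2145.

play_rows([
  [[0, 0, -0.2, 0, 0, 0, 0.3], [0, 0, -0.2, 0, 0, 0, 0.3], [0, 0, -0.2, 0, 0, 0, 0.3], [0, 0, -0.15, 0, 0, 0, 0.3], [0, 0, -0.1, 0, 0, 0, 0.3], [0, 0, -0.05, 0, 0, 0, 0.3], [0, 0, 0, 0, 0, 0, 0.3], [0, 0, 0, 0, 0, 0, 0.3], [0, 0, 0, 0, 0, 0, 0.3], [0, 0, 0, 0, 0, 0, 0.3]],
])

```text
t: 48.25
tool_pos: [0.6233, 0.2159, 0.2143]
tool_rot: [3.142, -0.0, 0.317]
force: [-0.2, -0.6, -0.1]
opening: 0.0496
```

play_rows([
  [[0, 0, -0.02, 0, 0, 0, 0.3], [0, 0, 0, 0, 0, 0, 0.6], [0, 0, 0, 0, 0, 0, 0.8], [0, 0, 0, 0, 0, 0, 1], [0, 0, 0, 0, 0, 0, 1], [0, 0, 0, 0, 0, 0, 1], [0, 0, 0.3, 0, 0, 0, 1], [0, 0, 0.8, 0, 0, 0, 1], [0, 0, 1, 0, 0, 0, 1], [0, 0, 1, 0, 0, 0, 1]],
])

```text
t: 49.5
tool_pos: [0.6235, 0.216, 0.2779]
tool_rot: [-3.142, -0.001, 0.317]
force: [0.8, 0.2, 0.2]
opening: 0.0853
```

play_rows([
  [[0, 0, 1, 0, 0, 0, 1], [0, -0.3, 0.5, 0, 0, 0, 1], [-0.5, -1, 0, 0, 0, 0, 1], [-0.5, -1, 0, 0, 0, 0, 1], [-0.5, -1, 0, 0, 0, 0, 1], [-0.5, -1, 0, 0, 0, 0, 1], [-0.5, -1, 0, 0, 0, 0, 1], [-0.3, -0.5, 0, 0, 0, 0, 1], [0, 0, 0, 0, 0, 0, 1], [0, 0, 0, 0, 0, 0, 1]],
])

```text
t: 50.75
tool_pos: [0.5675, 0.1007, 0.306]
tool_rot: [-3.141, -0.001, 0.318]
force: [0.2, 0.6, -0.4]
opening: 0.0856
```

Run:
```python
from h import *
s=env.read_state();print(s['t'],s['tool_pos'],abs(s['qvel']).max())
d=snap('scene','s17f.png');cv2.imwrite('pics/s17.png',cv2.resize(d['image'][110:260,260:460,::-1],None,fx=4,fy=4))
P=cloud(d)
q=P[110:240,310:400].reshape(-1,3);q=q[(q[:,2]>.165)&(q[:,2]<.185)&(q[:,0]>.58)];print('scene',len(q),cv2.minEnclosingCircle(q[:,:2].astype(np.float32)),np.median(q[:,2]))
import meas; meas.fit(206,178,40,.164,.185,'small top'); meas.fit(224,251,26,.095,.12,'canister')
snap('top','t17.png')
```

```text
50.75 [0.56749125 0.10069285 0.30598951] 0.007151037242875875
scene 177 ((0.620983898639679, 0.21385230123996735), 0.025602154433727264) 0.1704589341578877
small top 110 c [0.6208 0.2198] diam 0.0514 ztop [0.1713 0.1752]
canister 228 c [0.4627 0.1603] diam 0.0573 ztop [0.1064 0.1114]
```

View pics/s17.png

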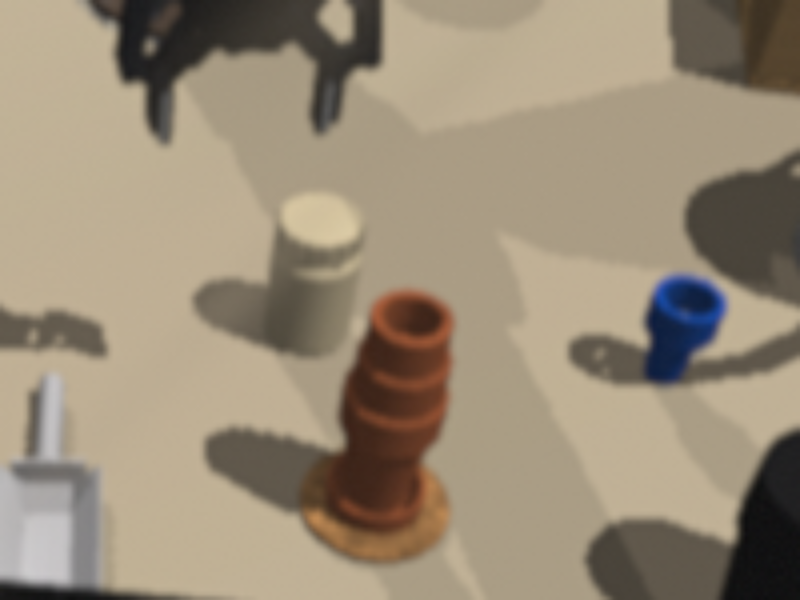

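View pics/t17.png

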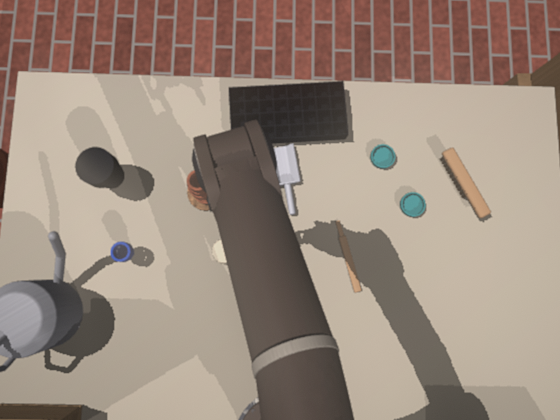

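The small pot's rim is at z 0.171 as expected. The stack is upright, the gripper is well clear, and the bystanders have not moved.

```bash
python3 -c "
from plant import env,job
print(job.sign_off())"
```

```text
the job is handed in; nothing more can be done
None
```

The nested set is built on the mat and handed in: saucer, then large, medium and small pot, one at a time. It took about 51 s of the 123 s allowed. The sign-off reports no verdict, so success rests on my own checks.

- **Heights:** measured rim heights were 0.111, 0.141 and 0.171 m for the large, medium and small pots. All match the seated heights.
- **Centres:** in the scene camera, the saucer and all three pots lie within about 2 mm of the mat's centre.
- **Stack state:** the last pictures show the stack upright, with the gripper open and well clear of it.
- **Bystanders:** the canister, scoop and widger showed no movement in the last pictures. The canister was partly hidden by the arm in the top view, so I judged it mainly from the scene picture.
- **Disagreement:** the scene and top cameras differ by about 2–4 mm in y. For the small pot they differed by 6 mm, again with the arm partly blocking the top view, so I relied on the scene camera there.

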